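# Feel for the binding tap on a filtration manifold and blank off its branch

### The arm

A 7-joint arm with a two-finger parallel gripper is mounted at the origin on a cart in front of the work surface, level with it; the furniture and walls round the work are solid. World frame = base frame: x ahead of the robot, y to its left, z up, the work surface at z = 0. Lengths are in mm, angles in rad, forces in N, time in s.
With the tool pointing down it reaches from about 425 to 1025 mm from the base axis. Payload 9.4 kg.
Tool frame: the origin (TCP) lies on the centre line of the jaws, within the pads' length; the fingertips stand ahead of it and the grasp point (between the pads) is the TCP (r.finger_overhang is the z of the fingertips in the tool frame, in mm); z points along the fingers, y is the direction in which the jaws open and shut (so a half turn about z gives the same grasp; the last joint's range is limited). The gripper opens to 93 mm and grips with 3 to 60 N. Pads are 15 mm wide; open, the fingers measure 128 mm over their backs; the gripper's body (75 mm by 188 mm) begins 65 mm behind the grasp point.
Start: joints at [-1.386, 0.599, -0.003, 1.599, 0.002, 0.943, -0.08], TCP at [187.648, 700.294, 237.618] pointing down, gripper open.
Joint ranges: [-2.57, 2.57], [-0.35, 1.97], [-1.29, 1.29], [0.11, 2.56], [-1.05, 4.19], [0.11, 1.86], [-2.63, 2.63]. Speed limits (rad/s): [2.22, 2.22, 3.01, 3.01, 3.14, 3.14, 3.14].

### API

Orientations are given as a unit quaternion [x, y, z, w].
In Python, from plant import r, viewer gives the robot as it stands.
- The arm moves only by the tool move_arm, never from a script. Its argument "plan" is a list of rows, each a list of 4 numbers: the shift along the tool's x, y, z in m, then the turn about the tool's z in rad. In form: [[tx, ty, tz, twist], ...]. A call has 1 to 12 rows; each row shifts and turns the commanded pose from where the row before left it, along the tool's axes as they then stand; what a row does not reach is not made up. A row lasts 1/10 s, in which the tool goes at most 50 mm and 8.59 degrees, less where a joint would pass 70% of its speed; a pose out of reach is approached as far as the arm can. A call is refused whole if a number of a shift passes 0.05 or a number of a turn 0.15, either way. A call with a gripper value outside its range is refused whole. "grip" is the finger opening in m, from 0 to 0.093, set as the call begins (left out, the last holds). The fingers move at their own pace and stop on an object; "newtons" is the grip in N (left out, the last holds). Time passes only in rows, so rows that do not move let the fingers close. It gives the time, the measured TCP pose, the force and the opening at its end, in the units of the state.
- r.state(): the state, without advancing time (a new reading comes with each control period).
- viewer.snapshot(name): name is "scene" or "side" or "wrist"; returns a dict with "pixels" (400x640x3 uint8, red, green, blue), "range_z" (400x640 float32, mm along the optical axis (not along the pixel's ray), 0 where there is no reading), "fovy" (degrees; the focal length in pixels is half the picture's height over the tangent of half this angle, whatever the lens; pixels are square), "cx", "cy" (the principal point, pixels), "R" (3x3) and "t" (3): a world point X has camera coordinates R X + t. Camera axes: x right, y down, z forward; pixel columns grow to the right and rows downward; lengths in mm; the calibration is good to about 2 mm. A picture is of the moment at which its call begins.
- r.finish_job(): hands the job in, once; it reports no verdict.
The state is a dict: "clock": time; "qpos": joint angles; "joint_vel": joint speeds; "joint_efforts": joint torques, N m; "position": TCP position; "ee_rot": TCP orientation; "ft_force": force on the tool from outside, world axes, zero at the start; "torque": the same for the moment, N m; "finger_gap": finger opening in mm.
Only numpy, scipy, OpenCV 4.12 (cv2) and the standard library are available. Lean on these libraries where they do the work, as an engineer would, in place of code of your own. Each camera call takes 0.05 s, during which the arm holds its last target. There are 200 camera calls.

### The job

Before the vacuum filtration run, swing the blue lever of every tap on the manifold gently from shut towards open to feel whether it moves freely. Two taps do: leave those fully open. One binds part-way: do not force it; bring its lever back to shut, then gently set the blanking plug fully home in that tap's filter head and let go, leaving everything else on the bench where it is.

Things in the scene. Friction and masses are not known exactly. Their poses are not given: they have to be found in the camera images.
- manifold: fixed three-branch vacuum manifold: base plate 330 (y) x 160 mm (x), 12 mm high; header pipe along y, 50 mm behind the origin, top 65 mm high; round gauge at its right end (y -135 mm, up to 136 mm high), hose tail at its left end. Origin on the worktop below the middle tap's lever axis; x back, y left along the pipe, z up. The taps stand at y -100, 0, +100 mm
- tap_1: tap unit 1 of three that look alike (their order along the pipe varies): a fixed quarter-turn ball valve with a blue lever on top and, 56 mm in front of it (-x), a white filter head. Origin on the worktop below the lever axis; axes parallel to the manifold's. The valve body is 29 mm thick along the branch, 65 mm high, and its stem 77 mm high at the axis
- tap_1_pivot (a point): point on tap 1's upright lever axis, 86 mm above the worktop, at the mid height of its lever's blue sleeve; axes parallel to the manifold's
- lever_1_grip (a point): middle of the grip of tap 1's lever, 46 mm from its axis. The blue sleeve is 13 mm wide, 13 mm high (79 to 93 mm above the worktop) and runs from 19 to 65 mm from the axis, level; its y axis points from the lever axis out along the lever
- lever_1 (a joint): angle of tap 1's lever: 0 shut (points along manifold +y), growing clockwise from above to 1.57 fully open at its stop (points along +x, over the pipe). Stays where left. A sound tap turns all the way with a steady drag of 1 to 3 N at the grip; the binding one is as easy at first, then between 1/4 and 3/4 of the way the push climbs steeply, 2 N per mm as the lever flexes, and it turns no further
- tap_1_mouth (a point): centre of the open mouth of tap 1's filter head, at its rim, 86 mm above the worktop; the bore goes straight down, 25 mm wide and 22 mm deep, in a head 43 mm wide
- tap_2: tap unit 2 of three that look alike (their order along the pipe varies): a fixed quarter-turn ball valve with a blue lever on top and, 56 mm in front of it (-x), a white filter head. Origin on the worktop below the lever axis; axes parallel to the manifold's. The valve body is 29 mm thick along the branch, 65 mm high, and its stem 77 mm high at the axis
- tap_2_pivot (a point): point on tap 2's upright lever axis, 86 mm above the worktop, at the mid height of its lever's blue sleeve; axes parallel to the manifold's
- lever_2_grip (a point): middle of the grip of tap 2's lever, 46 mm from its axis. The blue sleeve is 13 mm wide, 13 mm high (79 to 93 mm above the worktop) and runs from 19 to 65 mm from the axis, level; its y axis points from the lever axis out along the lever
- lever_2 (a joint): angle of tap 2's lever: 0 shut (points along manifold +y), growing clockwise from above to 1.57 fully open at its stop (points along +x, over the pipe). Stays where left. A sound tap turns all the way with a steady drag of 1 to 3 N at the grip; the binding one is as easy at first, then between 1/4 and 3/4 of the way the push climbs steeply, 2 N per mm as the lever flexes, and it turns no further
- tap_2_mouth (a point): centre of the open mouth of tap 2's filter head, at its rim, 86 mm above the worktop; the bore goes straight down, 25 mm wide and 22 mm deep, in a head 43 mm wide
- tap_3: tap unit 3 of three that look alike (their order along the pipe varies): a fixed quarter-turn ball valve with a blue lever on top and, 56 mm in front of it (-x), a white filter head. Origin on the worktop below the lever axis; axes parallel to the manifold's. The valve body is 29 mm thick along the branch, 65 mm high, and its stem 77 mm high at the axis
- tap_3_pivot (a point): point on tap 3's upright lever axis, 86 mm above the worktop, at the mid height of its lever's blue sleeve; axes parallel to the manifold's
- lever_3_grip (a point): middle of the grip of tap 3's lever, 46 mm from its axis. The blue sleeve is 13 mm wide, 13 mm high (79 to 93 mm above the worktop) and runs from 19 to 65 mm from the axis, level; its y axis points from the lever axis out along the lever
- lever_3 (a joint): angle of tap 3's lever: 0 shut (points along manifold +y), growing clockwise from above to 1.57 fully open at its stop (points along +x, over the pipe). Stays where left. A sound tap turns all the way with a steady drag of 1 to 3 N at the grip; the binding one is as easy at first, then between 1/4 and 3/4 of the way the push climbs steeply, 2 N per mm as the lever flexes, and it turns no further
- tap_3_mouth (a point): centre of the open mouth of tap 3's filter head, at its rim, 86 mm above the worktop; the bore goes straight down, 25 mm wide and 22 mm deep, in a head 43 mm wide
- plug: red-brown blanking plug, 52 mm tall, about 60 g, loose, standing upright on its spigot right of the manifold. Origin at the centre of its underside, z up. From below: black spigot 21.6 mm wide, 18 mm long, foot chamfered 4 mm; flange 35 mm wide from 18 to 24 mm; round grip 18 mm wide from 24 to 52 mm. Fully home, the flange lies on the head's rim
- plug_flange (a point): centre of the underside of the plug's flange, 18 mm above the plug's origin; it comes to the tap's mouth point when the plug is home
- specimen_cup: specimen cup with an orange lid, 64 mm wide, 68 mm high, loose bystander; origin at the centre of its underside
- coplin_jar: glass staining jar with pink filling and white lid, 56 mm wide, 104 mm high, loose bystander; origin at the centre of its underside
- lab_timer: white lab timer, 33 x 64 x 62 mm, loose bystander; origin at the centre of its underside
- green_cup: specimen cup with a green lid, 64 mm wide, 68 mm high, loose bystander; origin at the centre of its underside

How it is judged:
By the outcome, as a careful person would: the job done as asked, in the order asked, and still so for the second after the job is handed in, with the robot touching nothing.
It also fails if it takes over 72 s, if anything falls off the work surface, if the arm or the gripper's body presses on something with over 40 N, if the wrist force passes 120 N, or if a joint passes its speed limit or range.

## Working session

There is one attempt and no reset: what is moved stays moved. The work goes in short steps, Python scripts to look and compute and a tool call to move; the robot and the scene stay as the last step left them, time stands still between calls to the robot, and variables do not carry over. Pictures are saved under pics/ and viewed, about 8 in all and at most 12, crops included, and the job is handed in when it is done.

Besides the shell and the picture viewer there is one more tool, called after "Request:" as name(argument=value, ...), one argument or row to a line, values as JSON. move_arm: Moves the arm, as the interface text tells. Its arguments: {"type":"object","properties":{"plan":{"type":"array"},"grip":{"type":"number"},"newtons":{"type":"number"}},"required":["plan"]}

```bash
ls; mkdir -p pics; cat > h.py <<'E'
import numpy as np, cv2
from plant import r, viewer
def snap(n, f=None):
    s=viewer.snapshot(n)
    if f: cv2.imwrite('pics/'+f, s['pixels'][:,:,::-1])
    return s
def pts(s):
    "world points per pixel from depth"
    f=200/np.tan(np.radians(s['fovy'])/2); z=s['range_z'].astype(float)
    v,u=np.mgrid[:400,:640]
    c=np.stack([(u-s['cx'])/f*z,(v-s['cy'])/f*z,z],-1)
    return (c-s['t'])@np.array(s['R'])
def ray(s,u,v,h):
    "world point on ray at height h"
    f=200/np.tan(np.radians(s['fovy'])/2); R=np.array(s['R'])
    o=-R.T@s['t']; d=R.T@np.array([(u-s['cx'])/f,(v-s['cy'])/f,1]); return o+d*(h-o[2])/d[2]
E
python3 - <<'E'
from h import *
print(r.state(), r.finger_overhang)
a=snap('scene','a.png'); b=snap('side','b.png')
for n,s in (('scene',a),('side',b)):
    print(n, s['fovy'], -np.array(s['R']).T@s['t'])
    P=pts(s); hsv=cv2.cvtColor(s['pixels'],cv2.COLOR_RGB2HSV)
    m=((hsv[...,0]>100)&(hsv[...,0]<125)&(hsv[...,1]>140)&(hsv[...,2]>60)).astype(np.uint8)
    k,l,st,c=cv2.connectedComponentsWithStats(m)
    for i in range(1,k):
        if st[i,4]>40: 
            q=P[l==i]; print(st[i],c[i].round(),np.median(q,0).round(1),q.min(0).round(),q.max(0).round())
E
```

```text
pics
{'clock': 0.0, 'qpos': array([-1.38568393,  0.60013123, -0.0025445 ,  1.60015587,  0.00178226,
        0.94291048, -0.07977753]), 'joint_vel': array([-0.00080548, -0.00142842,  0.00045823,  0.00018648, -0.00154946,
       -0.00124583, -0.00108883]), 'joint_efforts': array([ 1.04098021e-03, -7.65063214e+01,  1.49763968e+00, -2.52343887e+01,
       -5.24050975e-02,  1.67851715e-02,  1.36057934e-04]), 'position': array([187.53982208, 699.82575743, 236.74623987]), 'ee_rot': array([ 1.30497094e-01,  9.91448368e-01, -8.00381870e-04, -3.91056429e-05]), 'ft_force': array([ 0.46630656, -0.36069979,  0.30147423]), 'torque': array([-0.00132201,  0.0403914 , -0.02388277]), 'finger_gap': 93.01912529559252} 19.0
scene 49.94547532591884 [-322.67766028  878.08225434 1315.13077585]
[ 65 310  43  37 734] [ 86. 327.] [707.6 834.5  36.1] [-323.  786.    9.] [ 764.  879. 1315.]
side 47.941926906177365 [-171.39439392 -669.25485868 1269.54445883]
```

View pics/a.png

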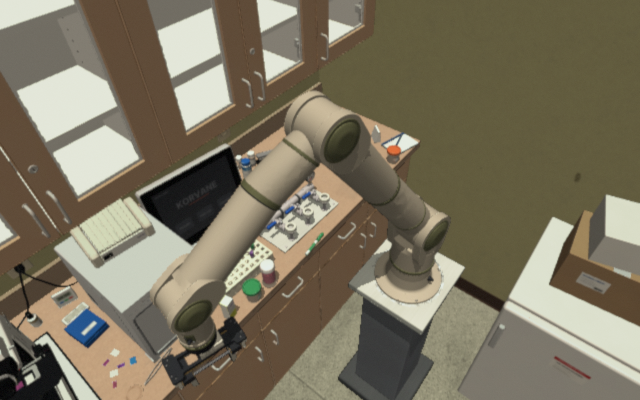

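View pics/b.png

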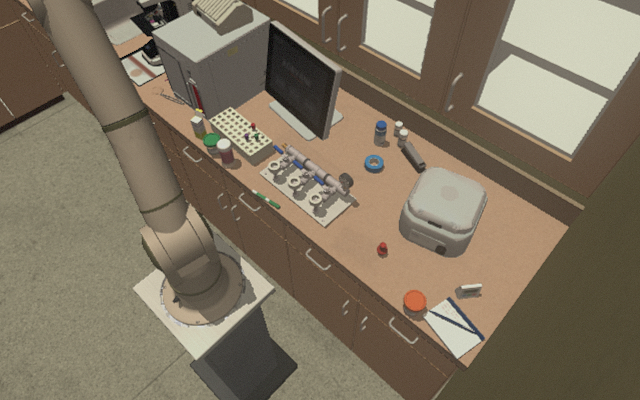

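Side view: manifold near (310,185), filter heads at about (275,167), (295,183), (316,198), plug at (382,249). Now a closer crop and measurement.

```bash
python3 - <<'E'
from h import *
s=snap('side'); P=pts(s); im=s['pixels']
c=im[130:270,250:400]; cv2.imwrite('pics/c.png',cv2.resize(c,None,fx=5,fy=4.2,interpolation=cv2.INTER_CUBIC)[:,:,::-1])
for u,v in ((275,167),(295,183),(316,198)): print('head',ray(s,u,v,86).round(), P[v,u].round())
hsv=cv2.cvtColor(im,cv2.COLOR_RGB2HSV)
m=((hsv[...,0]>175)|(hsv[...,0]<6))&(hsv[...,1]>130); m[:,:350]=0;m[:,400:]=0
q=P[m]; vs,us=np.nonzero(m); print('plug',m.sum(),us.mean(),vs.mean(),np.median(q,0).round(1),q.min(0),q.max(0),ray(s,us.mean(),vs.mean(),35))
m=(hsv[...,0]>98)&(hsv[...,0]<130)&(hsv[...,1]>90); m[:130]=0;m[215:]=0;m[:,:265]=0;m[:,345:]=0
k,l,st,cc=cv2.connectedComponentsWithStats(m.astype(np.uint8))
for i in range(1,k):
    if st[i,4]>8: print(st[i],cc[i].round(1),np.median(P[l==i],0).round(1),ray(s,*cc[i],90).round(1))
E
```

```text
head [432. 129.  86.] [439. 138.  73.]
head [430.  29.  86.] [437.  38.  72.]
head [433. -64.  86.] [439. -58.  74.]
plug 62 381.30645161290323 248.09677419354838 [ 456.6 -321.2   27.2] [ 445.64415108 -337.90180823   -0.80249759] [ 495.7758534  -298.78902405   56.52724817] [ 458.2940982  -321.41490709   35.        ]
[274 146   9   7  27] [277.9 149. ] [491.7 177.4  92.7] [493.6 178.3  90. ]
[293 160  10   9  34] [297.3 163.9] [489.2  77.7  93.4] [491.6  79.9  90. ]
[314 176  10   9  34] [318.5 179.9] [489.4 -24.1  92.8] [490.5 -21.2  90. ]
```

View pics/c.png

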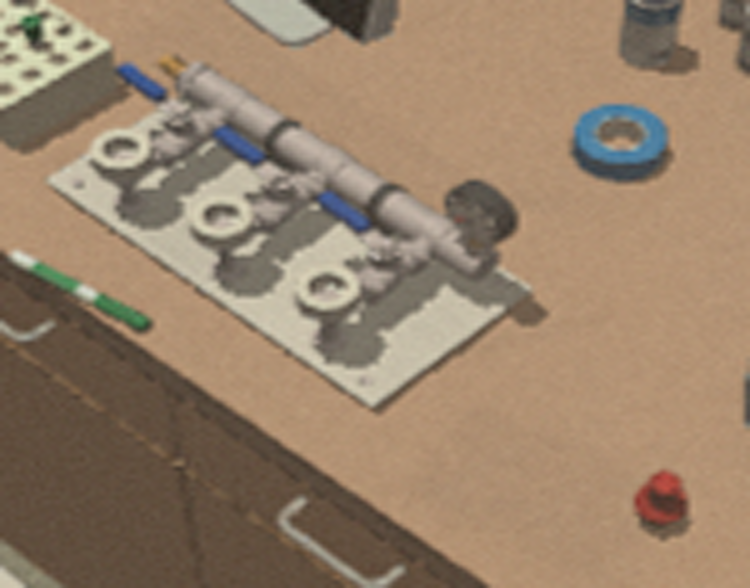

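Request:
move_arm(
  plan=[
    [-0.028,-0.0326,0,0],
    [-0.028,-0.0326,0,0],
    [-0.028,-0.0326,0,0],
    [-0.028,-0.0326,0,0],
    [-0.028,-0.0326,0,0],
    [-0.028,-0.0326,0,0],
    [-0.028,-0.0326,0,0],
    [-0.028,-0.0326,0,0],
    [-0.028,-0.0326,0,0],
    [-0.028,-0.0326,0,0],
    [-0.028,-0.0326,0,0],
    [-0.028,-0.0326,0,0],
  ],
  grip=0.03,
)

```text
clock: 1.35
position: [411.4, 233.8, 237.7]
ee_rot: [0.13, 0.991, 0.0, 0.0]
ft_force: [0.2, 0.5, 0.2]
finger_gap: 30.2
```

Request:
move_arm(
  plan=[
    [-0.0277,-0.0324,0,0],
    [-0.0277,-0.0324,0,0],
    [-0.0277,-0.0324,0,0],
    [-0.0277,-0.0324,0,0],
    [0,0,0,0.145],
    [0,0,0,0.145],
    [0,0,0,0.145],
    [0,0,0,0.145],
    [0,0,0,0.145],
    [0,0,0,0.145],
    [0,0,0,0.145],
    [0,0,0,0.145],
  ],
)

```text
clock: 2.55
position: [484.4, 81.6, 237.6]
ee_rot: [0.655, 0.756, -0.0, -0.0]
ft_force: [1.0, -0.8, 0.1]
finger_gap: 29.6
```

```bash
python3 - <<'E'
from h import *
st=r.state(); print(st['position'],st['ee_rot'],st['qpos'].round(2))
s=snap('wrist','d.png'); print(s['fovy'], -np.array(s['R']).T@s['t'], np.array(s['R']).round(2))
P=pts(s); hsv=cv2.cvtColor(s['pixels'],cv2.COLOR_RGB2HSV)
m=(hsv[...,0]>98)&(hsv[...,0]<130)&(hsv[...,1]>90)
k,l,t,cc=cv2.connectedComponentsWithStats(m.astype(np.uint8))
for i in range(1,k):
    if t[i,4]>100: print(t[i],cc[i].round(1),np.median(P[l==i],0).round(1),ray(s,*cc[i],92).round(1))
E
```

```text
[484.35343297  81.64460269 237.61844978] [ 6.54725047e-01  7.55867126e-01 -1.67208533e-05 -2.10261810e-05] [-0.57  0.34  0.38  2.14 -0.19  0.7   0.08]
65.49329141840974 [472.84828238 155.9115071  384.22771214] [[ 0.99  0.14 -0.  ]
 [ 0.14 -0.95  0.27]
 [ 0.04 -0.27 -0.96]]
[334  62  23  53 699] [345.   88.1] [492.6 178.5  91.5] [492.6 178.6  92. ]
[316 172  21  45 543] [325.9 193.6] [490.3  80.1  91.4] [490.3  80.2  92. ]
[304 263  17  28 323] [312.3 277. ] [489.6 -11.5  91.2] [489.5 -11.4  92. ]
```

View pics/d.png

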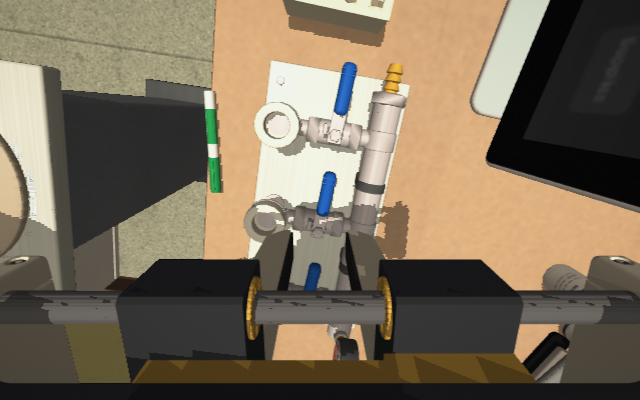

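```bash
python3 - <<'E'
from h import *
s=snap('wrist'); P=pts(s)
for u,v in ((277,125),(267,219)): 
    # rim points near the head with z 80..92
    w=P[v-30:v+30,u-32:u+32].reshape(-1,3); w=w[(w[:,2]>82)&(w[:,2]<92)]
    p=w[:,:2].astype(np.float32); (cx,cy),rad=cv2.minEnclosingCircle(p); print('head',cx,cy,rad,np.median(w[:,2]),len(w))
hsv=cv2.cvtColor(s['pixels'],cv2.COLOR_RGB2HSV)
m=(hsv[...,0]>98)&(hsv[...,0]<130)&(hsv[...,1]>90)
k,l,t,cc=cv2.connectedComponentsWithStats(m.astype(np.uint8))
for i in range(1,k):
    if t[i,4]>100:
        w=P[l==i]; w=w[(w[:,2]>89)]; print('lever',w.mean(0), w.min(0),w.max(0), cv2.fitLine(w[:,:2].astype(np.float32),1,0,.01,.01).ravel())
b=snap('side'); Q=pts(b)
w=Q[(Q[...,2]>130)&(Q[...,0]>480)&(Q[...,1]>-150)&(Q[...,1]<320)&(Q[...,2]<400)]
for y in range(-150,320,30):
    z=w[(w[:,1]>=y)&(w[:,1]<y+30)]
    if len(z): print(y,len(z),z[:,0].min().round(),z[z[:,0].argmin()].round())
g=Q[(Q[...,2]>95)&(Q[...,2]<145)&(Q[...,0]>480)&(Q[...,0]<620)&(Q[...,1]>-160)&(Q[...,1]<-60)]
print('gauge',g.min(0),g.max(0),np.percentile(g,[5,50,95],axis=0))
for u,v in ((274.6,165.7),(294.4,181.4),(315.4,198.6)): print('head side',ray(b,u,v,86).round(1))
E
```

```text
head 434.1429748535156 137.43655395507812 21.501848220825195 85.46276011052984 1088
head 431.9794616699219 38.14902877807617 21.329471588134766 85.36953086935537 735
lever [492.4787131  178.39179587  92.37510609] [473.49754689 155.925739    89.00180759] [499.77598566 200.50533624 384.16570965] [6.4268686e-02 9.9793261e-01 4.9349014e+02 1.9410640e+02]
lever [490.00905975  79.72803048  92.6168307 ] [473.49754689  56.19383375  89.03074592] [497.07644443 156.09417021 384.16570965] [4.0891882e-02 9.9916357e-01 4.9067639e+02 9.5284195e+01]
lever [489.20912828 -11.40488499  94.69028979] [473.49754689 -28.86781891  89.07125154] [496.19605949 156.09417021 384.16570965] [ 7.8791365e-02 -9.9689114e-01  4.8965787e+02 -1.8113462e+01]
-150 11 539.0 [ 539. -120.  131.]
-120 62 525.0 [ 525. -115.  138.]
-90 19 527.0 [527. -83. 130.]
-60 13 969.0 [969. -43. 139.]
-30 13 968.0 [968. -29. 145.]
0 10 976.0 [976.   2. 131.]
30 146 481.0 [481.  60. 347.]
60 329 482.0 [482.  61. 353.]
90 281 498.0 [498.  90. 238.]
120 430 682.0 [682. 127. 139.]
150 364 685.0 [685. 155. 134.]
180 270 691.0 [691. 190. 137.]
210 268 694.0 [694. 218. 131.]
240 228 708.0 [708. 245. 191.]
270 43 719.0 [719. 275. 213.]
300 6 974.0 [974. 317. 137.]
gauge [ 524.35831861 -127.89295226   96.3479423 ] [549.37254791 -76.2483869  144.46479231] [[ 525.60731614 -125.03974605  100.70334739]
 [ 529.89956696 -105.64863524  124.46945208]
 [ 545.76295924  -82.68238341  138.36783241]]
head side [435.4 133.9  86. ]
head side [433.5  35.7  86. ]
head side [430.1 -64.5  86. ]
```

Request:
move_arm(
  plan=[
    [0,0,0,0.083],
    [0,0,0,0.083],
    [0.0014,0.0056,0.02,0],
    [0,0,0.04,0],
    [0,0,0.04,0],
    [0,0,0.03,0],
    [0,0,0.0176,0],
    [0,0,0,0],
  ],
)

```text
clock: 3.5
position: [489.0, 82.6, 88.0]
ee_rot: [0.712, 0.702, -0.002, -0.001]
ft_force: [0.3, 0.2, 0.5]
finger_gap: 29.9
```

Request:
move_arm(
  plan=[
    [0,0,0,0],
    [0,0,0,0],
    [0,0,0,0],
    [0,0,0,0],
    [0,0,0,0],
  ],
  grip=0.01,
  newtons=4,
)

```text
clock: 4.0
position: [490.9, 83.3, 90.9]
ee_rot: [0.713, 0.701, 0.001, 0.001]
ft_force: [0.3, 0.6, 5.1]
finger_gap: 13.3
```

```bash
python3 - <<'E'
from h import *
st=r.state(); print({k:np.round(v,2) for k,v in st.items()})
E
```

```text
{'clock': np.float64(4.0), 'qpos': array([-0.45,  0.58,  0.24,  2.25, -0.39,  0.35,  0.11]), 'joint_vel': array([ 0.,  0., -0.,  0., -0., -0., -0.]), 'joint_efforts': array([ 1.900e-01, -5.556e+01,  4.490e+00, -8.310e+00,  1.100e-01,
        2.700e-01,  5.000e-02]), 'position': array([490.86,  83.29,  90.91]), 'ee_rot': array([0.71, 0.7 , 0.  , 0.  ]), 'ft_force': array([0.28, 0.6 , 5.13]), 'torque': array([ 0.09, -0.15, -0.06]), 'finger_gap': np.float64(13.3)}
```

Request:
move_arm(
  plan=[
    [-0.0002,0.0046,0,0.1],
    [-0.0002,0.0046,0,0.1],
    [-0.0002,0.0046,0,0.1],
    [0,0,0,0],
    [0,0,0,0],
  ],
)

```text
clock: 4.5
position: [503.9, 81.0, 90.5]
ee_rot: [0.809, 0.588, 0.0, 0.0]
ft_force: [0.6, 0.3, 6.3]
finger_gap: 13.0
```

Request:
move_arm(
  plan=[
    [-0.0002,0.0046,0,0.1],
    [0,0,0,0],
  ],
)

```text
clock: 4.7
position: [508.2, 79.2, 90.3]
ee_rot: [0.838, 0.546, 0.0, 0.0]
ft_force: [-0.1, 0.3, 5.8]
finger_gap: 12.7
```

Request:
move_arm(
  plan=[
    [-0.0002,0.0046,0,0.1],
    [0,0,0,0],
  ],
)

```text
clock: 4.9
position: [512.3, 77.1, 90.2]
ee_rot: [0.864, 0.504, 0.0, 0.0]
ft_force: [-0.1, 1.1, 5.9]
finger_gap: 12.9
```

Request:
move_arm(
  plan=[
    [-0.0002,0.0046,0,0.1],
    [0,0,0,0],
  ],
)

```text
clock: 5.1
position: [516.2, 74.7, 90.1]
ee_rot: [0.888, 0.46, 0.0, 0.0]
ft_force: [0.6, 2.3, 4.1]
finger_gap: 13.3
```

Request:
move_arm(
  plan=[
    [-0.0002,0.0046,0,0.1],
    [0,0,0,0],
  ],
)

```text
clock: 5.3
position: [519.1, 72.3, 90.0]
ee_rot: [0.909, 0.416, -0.0, -0.0]
ft_force: [-0.9, 4.3, 5.1]
finger_gap: 13.2
```

Request:
move_arm(
  plan=[
    [-0.0001,0.0023,0,0.05],
    [0,0,0,0],
  ],
)

```text
clock: 5.5
position: [519.9, 71.3, 89.8]
ee_rot: [0.919, 0.394, -0.001, -0.001]
ft_force: [-3.7, 5.0, 5.5]
finger_gap: 13.6
```

The middle tap binds at about 0.7 rad (2 N/mm rise). Bringing it back to shut.

Request:
move_arm(
  plan=[
    [-0.0002,-0.0046,0,-0.1],
    [-0.0002,-0.0046,0,-0.1],
    [-0.0002,-0.0046,0,-0.1],
    [-0.0002,-0.0046,0,-0.1],
    [-0.0002,-0.0046,0,-0.1],
    [-0.0002,-0.0046,0,-0.1],
    [-0.0002,-0.0046,0,-0.1],
    [-0.0001,-0.0023,0,-0.05],
    [0,0,0,0],
    [0,0,0,0],
  ],
)

```text
clock: 6.5
position: [490.2, 82.6, 89.9]
ee_rot: [0.713, 0.701, -0.0, 0.0]
ft_force: [1.5, -3.3, -4.0]
finger_gap: 13.1
```

Request:
move_arm(
  plan=[
    [0,-0.0015,0,-0.02],
    [0,0,0,0],
    [0,0,0,0],
  ],
)

```text
clock: 6.8
position: [489.2, 83.0, 90.1]
ee_rot: [0.706, 0.708, 0.0, 0.0]
ft_force: [2.2, -4.2, -3.5]
finger_gap: 12.6
```

Request:
move_arm(
  plan=[
    [0,-0.0015,0,0],
    [0,0,0,0],
    [0,0,0,0],
  ],
)

```text
clock: 7.1
position: [488.4, 83.2, 90.2]
ee_rot: [0.706, 0.708, 0.001, 0.001]
ft_force: [3.5, -4.7, -3.6]
finger_gap: 13.1
```

Request:
move_arm(
  plan=[
    [0,0,0,0],
    [0,0,0,0],
    [0,0,-0.03,0],
    [0,0,-0.04,0],
    [0,0,-0.04,0],
    [0,0,-0.04,0],
    [0.04,0.002,0,0.02],
    [0.03,0,0,0],
    [0,0,0,0],
  ],
  grip=0.03,
)

```text
clock: 8.0
position: [488.8, 158.1, 240.1]
ee_rot: [0.711, 0.703, 0.001, -0.001]
ft_force: [-1.1, 0.2, -0.4]
finger_gap: 30.2
```

```bash
cat > lev.py <<'E'
from h import *
def levers(s):
    hsv=cv2.cvtColor(s['pixels'],cv2.COLOR_RGB2HSV)
    m=(hsv[...,0]>98)&(hsv[...,0]<130)&(hsv[...,1]>90)
    k,l,t,cc=cv2.connectedComponentsWithStats(m.astype(np.uint8))
    for i in range(1,k):
        if t[i,4]>100:
            v,u=np.nonzero(l==i); w=np.array([ray(s,a,b,92)[:2] for a,b in zip(u,v)],np.float32)
            (c,sz,a)=cv2.minAreaRect(w); print('lever',cc[i].round(),w.mean(0),sz,a)
E
python3 - <<'E'
from lev import *
levers(snap('wrist','e.png')); st=r.state(); print(st['position'],st['ft_force'],st['ee_rot'])
E
```

```text
lever [324. 169.] [492.95197 179.59395] (44.869049072265625, 11.903401374816895) 87.10767364501953
lever [321. 262.] [489.22125  81.79529] (45.97149658203125, 11.599291801452637) 89.2597427368164
lever [322. 341.] [489.42126  -17.006922] (47.44286346435547, 12.524495124816895) 85.8604507446289
[488.66048458 155.58940194 239.910866  ] [0.09749291 0.02423254 0.33007488] [ 7.11445375e-01  7.02741138e-01 -1.79490870e-04 -5.82441880e-04]
```

View pics/e.png

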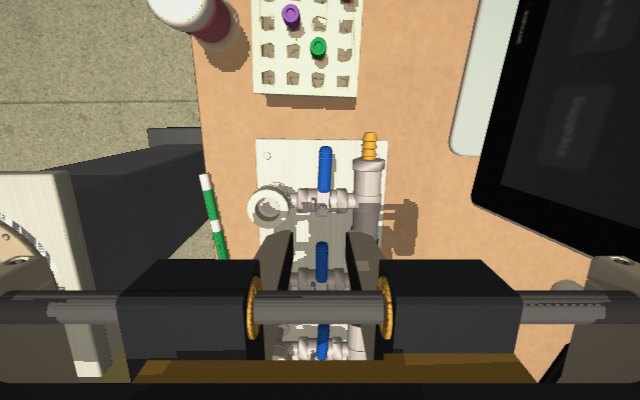

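Wrist view: levers at (324,169), (321,262), (322,341); the middle lever is back along +y (89.3° with the pipe at about 89°): shut. Now the left tap.

Request:
move_arm(
  plan=[
    [0.0265,0.004,0,0.03],
    [0,0,0.04,0],
    [0,0,0.04,0],
    [0,0,0.04,0],
    [0,0,0.029,0],
    [0,0,0,0],
  ],
)

```text
clock: 8.65
position: [491.9, 177.8, 88.0]
ee_rot: [0.724, 0.69, -0.003, -0.001]
ft_force: [-0.7, -0.4, 0.3]
finger_gap: 30.3
```

Request:
move_arm(
  plan=[
    [0,0,0,0],
    [0,0,0,0],
    [0,0,0,0],
    [0,0,0,0],
  ],
  grip=0.01,
)

```text
clock: 9.05
position: [494.4, 179.9, 92.4]
ee_rot: [0.723, 0.69, 0.001, 0.0]
ft_force: [-1.1, -0.6, 6.0]
finger_gap: 12.7
```

Request:
move_arm(
  plan=[
    [-0.0002,0.0046,0,0.1],
    [-0.0002,0.0046,0,0.1],
    [-0.0002,0.0046,0,0.1],
    [0,0,0,0],
  ],
)

```text
clock: 9.45
position: [507.7, 177.2, 91.8]
ee_rot: [0.819, 0.574, 0.0, 0.0]
ft_force: [-2.2, 0.4, 6.2]
finger_gap: 13.5
```

The binding tap is already found, so the others should be free; I'll take longer strokes but still check the force.

Request:
move_arm(
  plan=[
    [-0.0002,0.0044,0,0.1],
    [-0.0002,0.0044,0,0.1],
    [0,0,0,0],
  ],
)

```text
clock: 9.75
position: [515.5, 173.4, 91.5]
ee_rot: [0.872, 0.49, 0.0, -0.0]
ft_force: [-1.6, 1.0, 4.5]
finger_gap: 13.1
```

Request:
move_arm(
  plan=[
    [-0.0002,0.0044,0,0.1],
    [-0.0002,0.0044,0,0.1],
    [0,0,0,0],
  ],
)

```text
clock: 10.05
position: [522.4, 168.1, 91.3]
ee_rot: [0.916, 0.402, 0.0, 0.0]
ft_force: [-2.7, 1.6, 4.7]
finger_gap: 13.3
```

Request:
move_arm(
  plan=[
    [-0.0002,0.0044,0,0.1],
    [-0.0002,0.0044,0,0.1],
    [0,0,0,0],
  ],
)

```text
clock: 10.35
position: [528.2, 161.5, 91.2]
ee_rot: [0.951, 0.309, -0.0, 0.0]
ft_force: [-3.0, 1.0, 4.6]
finger_gap: 13.0
```

Request:
move_arm(
  plan=[
    [-0.0002,0.0044,0,0.1],
    [-0.0002,0.0044,0,0.1],
    [0,0,0,0],
  ],
)

```text
clock: 10.65
position: [532.6, 153.9, 91.1]
ee_rot: [0.977, 0.212, -0.0, 0.0]
ft_force: [-2.7, 0.7, 5.5]
finger_gap: 12.9
```

Request:
move_arm(
  plan=[
    [-0.0002,0.0044,0,0.1],
    [-0.0002,0.0044,0,0.1],
    [-0.0002,0.0044,0,0.1],
    [-0.0002,0.0044,0,0.1],
    [0,0,0,0],
  ],
)

```text
clock: 11.15
position: [536.5, 136.8, 91.0]
ee_rot: [1.0, 0.014, -0.0, 0.0]
ft_force: [-1.4, 0.8, 5.3]
finger_gap: 12.7
```

Request:
move_arm(
  plan=[
    [0,0.002,0,0.04],
    [0,0,0,0],
  ],
)

```text
clock: 11.35
position: [536.6, 135.0, 91.0]
ee_rot: [1.0, -0.007, -0.0, -0.0]
ft_force: [-2.6, 0.5, 4.0]
finger_gap: 13.1
```

Request:
move_arm(
  plan=[
    [0,0.002,0,0.0],
    [0,0,0,0],
  ],
)

```text
clock: 11.55
position: [536.7, 133.3, 91.0]
ee_rot: [1.0, -0.007, -0.0, -0.0]
ft_force: [-2.3, 4.5, 3.4]
finger_gap: 13.1
```

Request:
move_arm(
  plan=[
    [0,0.0015,0,0.0],
    [0,0,0,0],
  ],
)

```text
clock: 11.75
position: [536.8, 132.1, 91.0]
ee_rot: [1.0, -0.007, -0.0, -0.001]
ft_force: [-1.8, 5.9, 2.7]
finger_gap: 13.6
```

Request:
move_arm(
  plan=[
    [0,0,0,0],
    [0,0,0,0],
    [0,0,-0.035,0],
    [0,0,-0.04,0],
    [0,0,-0.04,0],
    [0,0,-0.035,0],
    [-0.0118,0.037,0,0],
    [-0.0118,0.037,0,0],
    [-0.0118,0.037,0,0],
    [-0.0118,0.037,0,0],
    [0,0,0,-0.14],
    [0,0,0,-0.14],
  ],
  grip=0.03,
)

```text
clock: 12.95
position: [487.0, -18.0, 241.2]
ee_rot: [0.991, 0.133, 0.001, 0.001]
ft_force: [-0.1, 0.6, -1.4]
finger_gap: 30.2
```

Request:
move_arm(
  plan=[
    [0,0,0,-0.14],
    [0,0,0,-0.14],
    [0,0,0,-0.14],
    [0,0,0,-0.14],
    [0,0,0,-0.14],
    [0,0,0,-0.14],
    [0,0,0,-0.14],
    [0,0,0,-0.14],
    [0,0,0,-0.12],
    [0,0,0,0],
    [0,0,0,0],
  ],
)

```text
clock: 14.05
position: [487.3, -16.6, 241.0]
ee_rot: [0.732, 0.681, 0.0, 0.0]
ft_force: [-0.6, -0.1, -0.8]
finger_gap: 30.0
```

```bash
python3 - <<'E'
from lev import *
levers(snap('wrist','f.png')); st=r.state(); print(st['position'],st['ft_force'],st['ee_rot'])
E
```

```text
lever [360.  15.] [531.8753  133.91624] (44.255035400390625, 14.581155776977539) 0.5221776366233826
lever [315.  88.] [489.32553  78.58297] (43.72689437866211, 12.112898826599121) 89.42141723632812
lever [630. 160.] [784.40814    -7.9477844] (18.519775390625, 39.006309509277344) 11.336289405822754
lever [323. 193.] [489.51367  -19.629889] (44.74689483642578, 11.691522598266602) 85.81380462646484
lever [509. 205.] [673.6229  -44.95555] (54.0921630859375, 65.66289520263672) 60.780303955078125
[487.26561653 -16.37669858 241.00322386] [0.61023615 0.26283591 1.23505116] [7.31727098e-01 6.81597679e-01 3.23517951e-07 2.41361129e-04]
```

View pics/f.png

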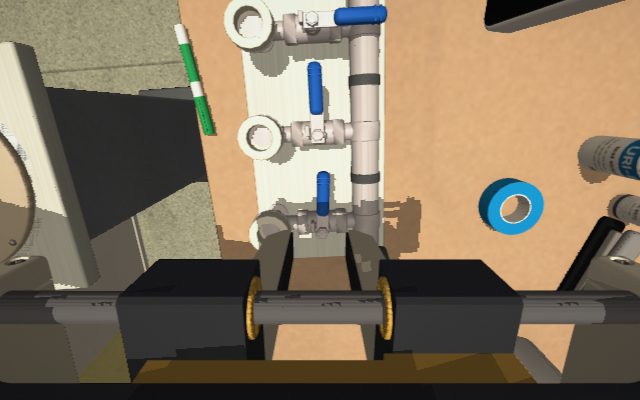

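Wrist view: the left lever (360,15) lies over the pipe (open), the middle (315,88) is shut, the right (323,193) is shut below the jaws. Right tap now.

Request:
move_arm(
  plan=[
    [0.001,0.0022,0,0],
    [0,0,0.04,0],
    [0,0,0.04,0],
    [0,0,0.04,0],
    [0,0,0.03,0],
    [0,0,0,0],
  ],
)

```text
clock: 14.7
position: [488.0, -15.2, 88.1]
ee_rot: [0.731, 0.683, -0.002, -0.002]
ft_force: [-0.1, 0.1, 0.3]
finger_gap: 30.2
```

Request:
move_arm(
  plan=[
    [0,0,0,0],
    [0,0,0,0],
    [0,0,0,0],
    [0,0,0,0],
  ],
  grip=0.01,
)

```text
clock: 15.1
position: [490.6, -14.8, 92.4]
ee_rot: [0.73, 0.683, 0.001, 0.001]
ft_force: [1.2, -0.8, 4.7]
finger_gap: 13.3
```

Request:
move_arm(
  plan=[
    [-0.0002,0.0046,0,0.1],
    [-0.0002,0.0046,0,0.1],
    [-0.0002,0.0046,0,0.1],
    [0,0,0,0],
  ],
)

```text
clock: 15.5
position: [503.8, -17.7, 91.9]
ee_rot: [0.825, 0.566, 0.001, 0.0]
ft_force: [-1.1, 1.2, 4.5]
finger_gap: 13.3
```

Request:
move_arm(
  plan=[
    [-0.0002,0.0046,0,0.1],
    [0,0,0,0],
  ],
)

```text
clock: 15.7
position: [507.7, -19.5, 91.7]
ee_rot: [0.851, 0.525, 0.001, 0.0]
ft_force: [-0.9, 2.0, 5.8]
finger_gap: 13.4
```

Request:
move_arm(
  plan=[
    [-0.0002,0.0047,0,0.1],
    [-0.0002,0.0047,0,0.1],
    [0,0,0,0],
  ],
)

```text
clock: 16.0
position: [515.7, -24.5, 91.4]
ee_rot: [0.899, 0.438, 0.001, 0.0]
ft_force: [0.8, 3.2, 5.4]
finger_gap: 13.5
```

Request:
move_arm(
  plan=[
    [-0.0002,0.0047,0,0.1],
    [-0.0002,0.0047,0,0.1],
    [0,0,0,0],
  ],
)

```text
clock: 16.3
position: [522.5, -30.9, 91.3]
ee_rot: [0.938, 0.346, 0.0, 0.0]
ft_force: [2.1, 3.5, 4.1]
finger_gap: 13.5
```

Request:
move_arm(
  plan=[
    [-0.0002,0.0047,0,0.1],
    [-0.0002,0.0047,0,0.1],
    [0,0,0,0],
  ],
)

```text
clock: 16.6
position: [528.0, -38.7, 91.1]
ee_rot: [0.968, 0.251, 0.0, 0.0]
ft_force: [2.7, 3.5, 2.5]
finger_gap: 13.5
```

Request:
move_arm(
  plan=[
    [-0.0002,0.0047,0,0.1],
    [0,0,0,0],
  ],
)

```text
clock: 16.8
position: [529.9, -43.0, 91.1]
ee_rot: [0.979, 0.203, 0.0, 0.0]
ft_force: [4.6, 2.5, 1.9]
finger_gap: 13.7
```

Request:
move_arm(
  plan=[
    [0,0,0,0],
    [0,0,0,0],
    [0,0,-0.03,0],
    [0,0,-0.03,0],
    [0,-0.033,0,0],
    [0,0,0,0],
  ],
  grip=0.022,
)

```text
clock: 17.4
position: [514.4, -10.0, 151.0]
ee_rot: [0.979, 0.203, -0.001, -0.001]
ft_force: [0.0, -0.4, -0.2]
finger_gap: 22.2
```

Request:
move_arm(
  plan=[
    [0,0,0,0],
    [0,0,0,0],
    [0,0,0,0],
    [0,0,0.03,0],
    [0,0,0.03,0],
    [0,0,0,0],
  ],
  grip=0.0,
)

```text
clock: 18.0
position: [515.0, -13.5, 88.6]
ee_rot: [0.98, 0.2, -0.002, -0.0]
ft_force: [-0.1, 0.5, 0.7]
finger_gap: 0.6
```

Request:
move_arm(
  plan=[
    [0,0.003,0,0.1],
    [0,0.003,0,0.1],
    [0,0.003,0,0.1],
    [0,0.003,0,0.1],
    [0,0,0,0],
  ],
)

```text
clock: 18.5
position: [519.7, -24.5, 91.9]
ee_rot: [1.0, 0.001, 0.0, -0.0]
ft_force: [0.5, 2.3, 2.1]
finger_gap: 0.6
```

Request:
move_arm(
  plan=[
    [0.001,0.0035,0,0.006],
    [0.001,0.0035,0,0.006],
    [0.001,0.0035,0,0.006],
    [0,0,0,0],
  ],
)

```text
clock: 18.9
position: [522.9, -35.5, 91.3]
ee_rot: [1.0, -0.007, 0.0, 0.0]
ft_force: [0.1, 2.5, 0.7]
finger_gap: 0.7
```

Request:
move_arm(
  plan=[
    [0,0.0025,0,0],
    [0,0,0,0],
  ],
)

```text
clock: 19.1
position: [522.4, -37.7, 91.1]
ee_rot: [1.0, -0.007, 0.0, 0.0]
ft_force: [0.3, 2.4, 1.0]
finger_gap: 0.1
```

Request:
move_arm(
  plan=[
    [0,0.002,0,0],
    [0,0,0,0],
  ],
)

```text
clock: 19.3
position: [522.4, -39.5, 91.0]
ee_rot: [1.0, -0.007, 0.0, 0.0]
ft_force: [2.1, 1.8, 0.3]
finger_gap: -0.1
```

Request:
move_arm(
  plan=[
    [0,0.0015,0,0],
    [0,0,0,0],
  ],
)

```text
clock: 19.5
position: [522.4, -41.0, 91.0]
ee_rot: [1.0, -0.007, 0.0, 0.0]
ft_force: [1.6, 1.6, 0.1]
finger_gap: 0.4
```

Request:
move_arm(
  plan=[
    [0,0.0015,0,0],
    [0,0,0,0],
  ],
)

```text
clock: 19.7
position: [522.3, -42.5, 91.0]
ee_rot: [1.0, -0.007, 0.0, 0.0]
ft_force: [1.7, 2.7, 0.5]
finger_gap: 0.4
```

Request:
move_arm(
  plan=[
    [0,0.0015,0,0],
    [0,0,0,0],
  ],
)

```text
clock: 19.9
position: [522.5, -43.8, 91.1]
ee_rot: [1.0, -0.007, 0.0, -0.0]
ft_force: [2.9, 3.8, -0.6]
finger_gap: 0.2
```

Request:
move_arm(
  plan=[
    [0,0.002,0,0],
    [0,0,0,0],
  ],
)

```text
clock: 20.1
position: [522.7, -45.0, 91.1]
ee_rot: [1.0, -0.007, 0.0, -0.001]
ft_force: [3.4, 5.6, 0.9]
finger_gap: 0.3
```

Request:
move_arm(
  plan=[
    [0,-0.015,0,0],
    [0,0,-0.035,0],
    [0,0,-0.04,0],
    [0,0,-0.04,0],
    [0,0,-0.035,0],
    [0,0,0,0],
  ],
)

```text
clock: 20.7
position: [523.5, -32.4, 244.5]
ee_rot: [1.0, -0.008, 0.003, 0.0]
ft_force: [0.1, -1.0, -0.2]
finger_gap: 0.5
```

```bash
python3 - <<'E'
from lev import *
levers(snap('wrist','g.png')); levers(snap('side')); st=r.state(); print(st['position'],st['ft_force'],st['ee_rot'])
E
```

```text
lever [354.  11.] [679.5165  -64.43138] (50.241607666015625, 19.14567756652832) 89.1165771484375
lever [152. 180.] [534.2535  132.29356] (45.242122650146484, 16.9615478515625) 1.1042437553405762
lever [352. 182.] [529.5538   -63.978497] (12.710858345031738, 44.45671081542969) 88.1523208618164
lever [213. 221.] [491.06522  76.67605] (45.294883728027344, 15.118462562561035) 89.10826110839844
lever [374. 162.] [ 674.82104 -106.54278] (59.23104476928711, 58.326026916503906) 39.952816009521484
[522.13293245 -31.08236548 241.23629628] [-0.8628877  -0.18537036  0.12295909] [ 9.99973951e-01 -7.20658138e-03  4.03196537e-04 -2.07489545e-05]
```

View pics/g.png

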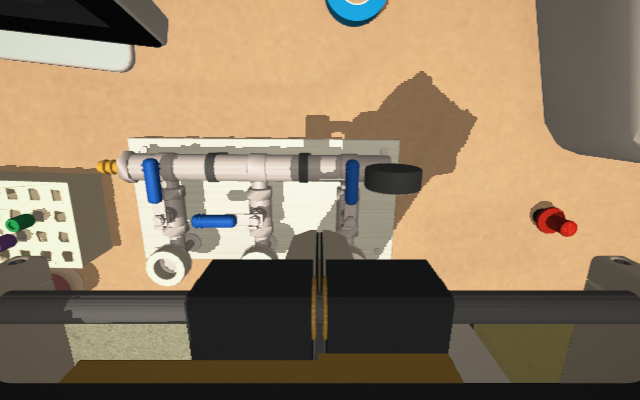

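Request:
move_arm(
  plan=[
    [-0.0094,0.0395,0,0],
    [-0.0094,0.0395,0,0],
    [-0.0094,0.0395,0,0],
    [-0.0094,0.0395,0,0],
    [-0.0094,0.0395,0,0],
    [-0.0094,0.0395,0,0],
    [-0.0094,0.0395,0,0],
    [0,0.0145,0,0],
    [0,0,0,0],
  ],
  grip=0.06,
)

```text
clock: 21.7
position: [450.7, -323.3, 239.9]
ee_rot: [1.0, -0.009, -0.001, 0.0]
ft_force: [-0.1, 0.6, 0.5]
finger_gap: 59.7
```

```bash
python3 - <<'E'
from h import *
s=snap('wrist','p.png'); P=pts(s); hsv=cv2.cvtColor(s['pixels'],cv2.COLOR_RGB2HSV)
m=((hsv[...,0]>170)|(hsv[...,0]<8))&(hsv[...,1]>120); m&=(P[...,2]<60)&(abs(P[...,0]-457)<40)&(abs(P[...,1]+321)<40)
top=P[m&(P[...,2]>48)]; fl=P[m&(P[...,2]>21)&(P[...,2]<27)]
for n,w in (('top',top),('flange',fl)): print(n,len(w),np.median(w,0).round(1),cv2.minEnclosingCircle(w[:,:2].astype(np.float32)) if len(w) else 0)
st=r.state(); print(st['position'],st['ft_force'],st['ee_rot'])
E
```

```text
top 255 [ 461.3 -321.8   51.4] ((461.2124328613281, -321.75909423828125), 9.913517951965332)
flange 357 [ 466.9 -323.1   23.6] ((461.1557922363281, -322.4684753417969), 17.098844528198242)
[ 451.28634758 -321.44591802  239.71271141] [0.28616348 0.22577962 0.00812561] [ 9.99963416e-01 -8.47647811e-03 -1.09478747e-03 -3.43091976e-04]
```

View pics/p.png

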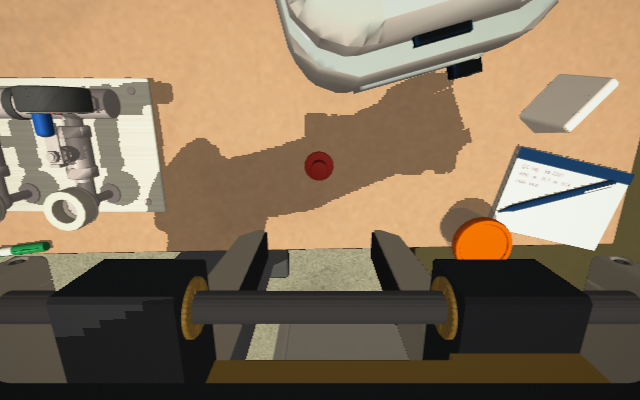

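Levers in g.png: left (152,180) and right (352,182) lie over the pipe, middle (213,221) is shut. p.png: plug at (319,165), standing at (461,-322), top 51.4 mm as expected.

Request:
move_arm(
  plan=[
    [0.01,0.0005,0,0],
    [0,0,0.045,0],
    [0,0,0.045,0],
    [0,0,0.045,0],
    [0,0,0.04,0],
    [0,0,0.013,0],
    [0,0,0.003,0],
    [0,0,0,0],
    [0,0,0,0],
    [0,0,0,0],
  ],
)

```text
clock: 22.75
position: [463.4, -321.7, 51.5]
ee_rot: [1.0, -0.007, 0.001, 0.001]
ft_force: [0.6, -0.4, 0.8]
finger_gap: 59.7
```

Request:
move_arm(
  plan=[
    [0,0,0,0],
    [0,0,0,0],
    [0,0,0,0],
    [0,0,0,0],
    [0,0,0,0],
    [0,0,0,0],
  ],
  grip=0.01,
  newtons=12,
)

```text
clock: 23.35
position: [462.5, -321.6, 50.0]
ee_rot: [1.0, -0.007, -0.0, 0.0]
ft_force: [-0.1, -1.5, 4.1]
finger_gap: 17.6
```

Request:
move_arm(
  plan=[
    [0,0,0,0],
    [0,0,-0.02,0],
    [0,0,-0.045,0],
    [0,0,-0.045,0],
    [0,0,-0.045,0],
    [0,0,-0.01,0],
    [0,0,0,0],
  ],
  newtons=20,
)

```text
clock: 24.05
position: [463.2, -321.6, 216.3]
ee_rot: [1.0, -0.007, 0.001, 0.0]
ft_force: [0.7, -0.2, -0.5]
finger_gap: 17.7
```

Request:
move_arm(
  plan=[
    [-0.0035,-0.036,0,0],
    [-0.0035,-0.036,0,0],
    [-0.0035,-0.036,0,0],
    [-0.0035,-0.036,0,0],
    [-0.0035,-0.036,0,0],
    [-0.0035,-0.036,0,0],
    [-0.0035,-0.036,0,0],
    [-0.0035,-0.036,0,0],
    [-0.0035,-0.036,0,0],
    [-0.003,-0.036,0,0],
    [0,0,0,0],
    [0,0,0,0],
  ],
)

```text
clock: 25.25
position: [432.4, 39.6, 213.9]
ee_rot: [1.0, -0.006, -0.001, 0.001]
ft_force: [-0.2, -0.7, -0.8]
finger_gap: 17.2
```

```bash
python3 - <<'E'
from h import *
s=snap('wrist','q.png'); P=pts(s)
w=P[(P[...,2]>82)&(P[...,2]<90)&(abs(P[...,0]-432)<28)&(abs(P[...,1]-38)<28)]
print(len(w),w.min(0) if len(w) else 0,w.max(0) if len(w) else 0, cv2.minEnclosingCircle(w[:,:2].astype(np.float32)) if len(w) else 0)
st=r.state(); print(st['position'],st['ft_force'],st['ee_rot'],st['finger_gap'])
E
```

```text
1036 [414.13521152  17.06110651  82.01754676] [453.68986503  59.44903424  87.56700516] ((432.3855285644531, 38.16267395019531), 21.431806564331055)
[432.643392    38.65153781 214.20659917] [0.44270621 0.096343   0.00906187] [ 9.99976079e-01 -6.85942618e-03 -6.27035061e-04  6.30387444e-04] 17.53912262151901
```

View pics/q.png

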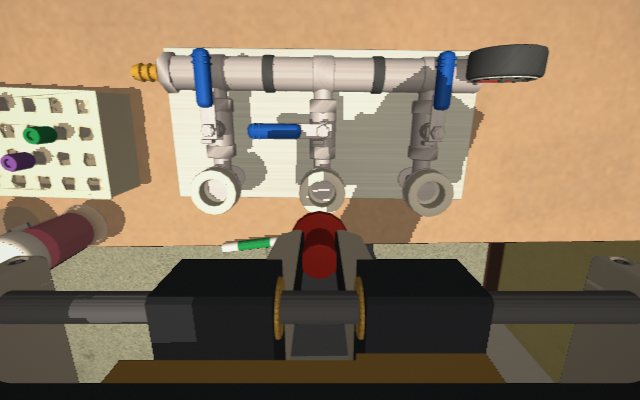

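Heads at (216,190), (322,190), (429,190); plug held upright at (320,240), spot-on within 1 mm of the middle head. Lowering.

Request:
move_arm(
  plan=[
    [0.001,0,0.02,0],
    [0,0,0.025,0],
    [0,0,0.02,0],
    [0,0,0.008,0],
    [0,0,0,0],
    [0,0,0,0],
  ],
)

```text
clock: 25.9
position: [434.4, 38.0, 142.4]
ee_rot: [1.0, -0.008, 0.0, 0.0]
ft_force: [0.4, 0.1, -0.2]
finger_gap: 17.5
```

Request:
move_arm(
  plan=[
    [0,0,0.003,0],
    [0,0,0.003,0],
    [0,0,0.002,0],
    [0,0,0,0],
    [0,0,0,0],
  ],
)

```text
clock: 26.4
position: [434.1, 39.0, 134.1]
ee_rot: [1.0, -0.007, 0.0, -0.0]
ft_force: [-0.3, -0.0, -0.1]
finger_gap: 17.6
```

Request:
move_arm(
  plan=[
    [0,0,0.002,0],
    [0,0,0.002,0],
    [0,0,0.002,0],
    [0,0,0,0],
  ],
)

```text
clock: 26.8
position: [434.1, 38.5, 127.8]
ee_rot: [1.0, -0.007, -0.0, 0.0]
ft_force: [0.4, -3.6, -2.1]
finger_gap: 17.4
```

Request:
move_arm(
  plan=[
    [0,0,0.002,0],
    [0,0,0.002,0],
    [0,0,0,0],
  ],
)

```text
clock: 27.1
position: [434.1, 38.5, 123.8]
ee_rot: [1.0, -0.007, 0.0, 0.0]
ft_force: [0.1, -4.7, -1.6]
finger_gap: 17.0
```

Request:
move_arm(
  plan=[
    [0,0,0.002,0],
    [0,0,0.001,0],
    [0,0,0,0],
  ],
)

```text
clock: 27.4
position: [434.2, 38.5, 121.0]
ee_rot: [1.0, -0.007, 0.0, 0.0]
ft_force: [1.5, -5.6, -0.3]
finger_gap: 17.4
```

Request:
move_arm(
  plan=[
    [0,0.0008,0,0],
    [0,0,0.001,0],
    [0,0,0,0],
    [0,0,0,0],
  ],
)

```text
clock: 27.8
position: [434.1, 38.2, 120.0]
ee_rot: [1.0, -0.007, -0.0, -0.0]
ft_force: [-0.4, -3.3, -1.1]
finger_gap: 17.7
```

Request:
move_arm(
  plan=[
    [0,0.0003,0.0015,0],
    [0,0,0,0],
    [0,0,0,0],
  ],
)

```text
clock: 28.1
position: [434.1, 38.1, 118.5]
ee_rot: [1.0, -0.007, -0.0, -0.0]
ft_force: [-0.2, -0.9, -1.5]
finger_gap: 17.3
```

Request:
move_arm(
  plan=[
    [0,0,0.001,0],
    [0,0,0,0],
    [0,0,0,0],
  ],
)

```text
clock: 28.4
position: [434.2, 38.0, 118.0]
ee_rot: [1.0, -0.007, 0.0, -0.001]
ft_force: [-2.4, -1.0, 11.6]
finger_gap: 17.5
```

Request:
move_arm(
  plan=[
    [0,0,0.001,0],
    [0,0,0,0],
    [0,0,0,0],
  ],
)

```text
clock: 28.7
position: [434.5, 38.0, 117.3]
ee_rot: [1.0, -0.007, 0.001, -0.001]
ft_force: [-2.6, -0.6, 19.9]
finger_gap: 17.0
```

Flange seated (sharp rise at exactly z=118 expected). Relieve, release, lift.

Request:
move_arm(
  plan=[
    [0,0,-0.0015,0],
    [0,0,0,0],
  ],
)

```text
clock: 28.9
position: [434.3, 38.0, 118.2]
ee_rot: [1.0, -0.007, 0.0, -0.0]
ft_force: [-0.1, -1.2, 0.2]
finger_gap: 17.4
```

Request:
move_arm(
  plan=[
    [0,0,0,0],
    [0,0,0,0],
    [0,0,0,0],
    [0,0,-0.015,0],
    [0,0,-0.03,0],
    [0,0,-0.04,0],
    [0,0,-0.04,0],
    [-0.01,0,0,0],
    [-0.02,-0.04,0,0],
    [0,-0.04,0,0],
    [0,0,0,0],
    [0,0,0,0],
  ],
  grip=0.045,
)

```text
clock: 30.1
position: [404.7, 118.8, 242.5]
ee_rot: [1.0, -0.006, -0.0, 0.0]
ft_force: [-0.3, -1.0, -0.1]
finger_gap: 45.2
```

```bash
python3 - <<'E'
from lev import *
s=snap('wrist','z.png'); b=snap('side'); levers(s); levers(b)
for n,q in (('w',s),('s',b)):
    P=pts(q); hsv=cv2.cvtColor(q['pixels'],cv2.COLOR_RGB2HSV)
    m=((hsv[...,0]>170)|(hsv[...,0]<8))&(hsv[...,1]>120)&(abs(P[...,0]-432)<35)&(abs(P[...,1]-38)<35)&(P[...,2]>70)
    w=P[m]; print(n,len(w),np.percentile(w,[2,50,98],axis=0).round(1) if len(w) else '')
    t=w[w[:,2]>115]; print('top',np.median(t,0) if len(t) else '')
    if n=='w':
        h=w[(w[:,2]<96)]; print('flange z',np.median(h[:,2]) if len(h) else '')
st=r.state(); print(st['position'],st['ft_force'],st['finger_gap'])
E
```

```text
lever [299.  47.] [532.0002  135.04951] (12.088221549987793, 44.002471923828125) 88.6954345703125
lever [523.  49.] [527.8138   -60.901833] (18.770586013793945, 44.15980911254883) 89.34334564208984
lever [362.  97.] [489.1469   79.22576] (43.91266632080078, 12.132610321044922) 89.341552734375
lever [374. 162.] [ 674.6594  -106.62459] (59.23104476928711, 58.326026916503906) 39.952816009521484
w 1030 [[417.6  26.8  90.1]
 [435.1  42.5  93.4]
 [447.7  54.1 120.9]]
top [433.10691878  39.33086396 119.72783525]
flange z 91.6635368713685
s 43 [[419.   24.1  88.2]
 [428.   34.5  95.1]
 [444.8  51.8 125.3]]
top [430.63512395  38.54602538 121.8737257 ]
[405.05617481 117.41025991 242.8175767 ] [ 0.58594441 -0.10335466  0.09035359] 44.78767003057471
```

View pics/z.png

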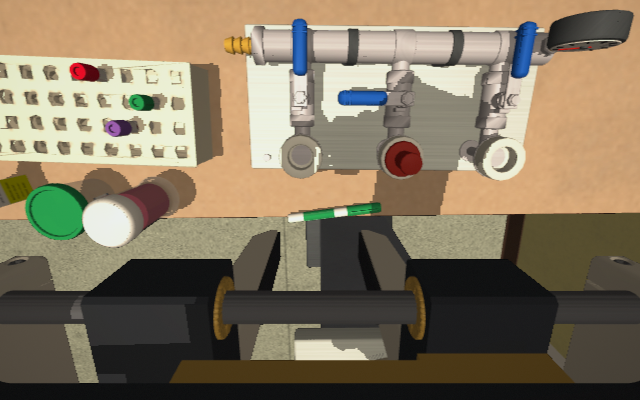

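The plug sits in the middle head (403,158): flange top at 91.7 mm against 92 expected. The left and right levers (299,47) and (523,49) lie along -1.3° and -0.7° (manifold x about -1.2°), and the middle lever (362,97) along 89.3° (shut about 88.8°).

```bash
python3 -c "
from plant import r; print(r.finish_job())"
```

```text
the job is handed in; nothing more can be done
None
```

The job is done and handed in at about 30 s of the 72 s allowed; `finish_job` gives no verdict.

- **Middle tap:** this is the one that binds. The push rose at about 2 N/mm from roughly 0.7 rad, and I stopped at about 6 N. I brought the lever back to shut.
- **Left and right taps:** both moved freely, with about 1–3 N of drag. I swung each to its stop, where I felt about 6 N, and left them fully open.
- **Plug:** it is in the middle tap's filter head. The force rose at the expected seating height, to 20 N at most on the last 1 mm step, and I eased that off before letting go.

**Last checks:**
- The plug's flange top measured 91.7 mm, against 92 mm when fully home.
- The two open levers lie within about 0.5° of the manifold's x axis, and the shut one is about 0.5° from its y axis.
- The gripper is clear of everything.

**Readings that disagreed:**
- **Lever angles:** single readings scattered by 2–3° between views, because the camera also sees the sides of the sleeves. For the two open levers I relied mainly on feeling the stop. The middle lever's shut stop was soft (about 3.5 N), so I relied more on the pictures there.
- **Shut position:** the left and right levers first looked about 2–3° off the shut line.
- **Bystanders:** I did not measure their positions. The arm stayed clear of them, and those in the last picture looked in place.

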